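# Lay out the pump parts for reassembly

## Robot

A 6-joint arm with a two-finger parallel gripper is mounted at the origin on the work surface. World frame = base frame: x ahead of the robot, y to its left, z up, the work surface at z = 0. Lengths are in m, angles in degrees, forces in N, time in s.
With the tool pointing down it reaches from about 0.35 to 0.775 m from the base axis. Payload 5.5 kg.
Tool frame: the origin (TCP) lies midway between the tips of the shut fingers; the grasp point (between the pads) lies 19 mm behind it; z points along the fingers, y is the direction in which the jaws open and shut (so a half turn about z gives the same grasp; the last joint's range is limited). The gripper opens to 85 mm and grips with 20 to 120 N. Pads are 22 mm wide; open, the fingers measure 114 mm over their backs; the gripper's body (76 mm by 85 mm) begins 54 mm behind the grasp point. The pads swing forward as they close: fully open they stand 13 mm farther back than shut.
Start: joints at [67.804, 17.945, 2.641, 74.691, 0, 82.002], TCP at [0.141, 0.557, 0.231] pointing down, gripper open.
Joint ranges: [-158.12, 158.12], [-49.38, 96.58], [-58.88, 72.47], [-126.05, 133.96], [-84.25, 85.87], [-180, 180]. Speed limits (degrees/s): [147.25, 147.25, 180, 180, 180, 180].

## Interface

Orientations are given as [roll, pitch, yaw] about the fixed x, y, z axes, in that order (R = Rz(yaw) Ry(pitch) Rx(roll)).
In Python, from rig import * gives the robot as it stands. The module is installed in compiled form; this text tells all that it offers.
- The arm moves only by the tool drive_tool, never from a script. Its arguments are lists of equal length, an entry for each row: "jaw": the finger opening in mm, from 0 to 85.4; "xyz": the shift along the tool's x, y, z in units of 30 mm (1.0 is 30 mm), a list of three; "roll": the turn about the tool's z in units of 6 degrees (1.0 is 6 degrees). In form: {"jaw": [jaw, ...], "xyz": [[dx, dy, dz], ...], "roll": [roll, ...]}. A call has 1 to 5 rows; each row is the pose to reach, as a shift and turn from the pose commanded when the call began, along the tool's axes at that moment; what a row does not reach only later rows make up. A row lasts 1/12 s, in which the tool goes at most 41.7 mm and 7.16 degrees, less where a joint would pass 70% of its speed; a pose out of reach is approached as far as the arm can. A call with a gripper value outside its range is refused whole. The fingers move at their own pace and stop on an object; "grip_force" is the grip in N (left out, the last holds). Time passes only in rows, so rows that repeat a pose let the fingers close. It gives the time, the measured TCP pose, the force and the opening at its end, in the units of the state.
- get_obs(): the state, without advancing time (a new reading comes with each control period).
- grab_frame(name): name is "side" or "top" or "wrist"; returns the picture (384x512x3 uint8, red, green, blue); there is no depth.
- camera_params(name): a dict with "fov_y" (degrees; the focal length in pixels is half the picture's height over the tangent of half this angle, whatever the lens; pixels are square), "cx", "cy" (the principal point, pixels), "rvec" (rotation vector, rad) and "tvec" (3), from world to camera coordinates, as OpenCV has them. Camera axes: x right, y down, z forward; pixel columns grow to the right and rows downward; lengths in m; the calibration is good to about 2 mm. A picture is of the moment at which its call begins: read the wrist's pose just before it. camera_params takes no time and is no camera call; for the wrist camera it gives the pose at the moment of the call.
- close_job(): hands the job in, once; it reports no verdict.
The state is a dict: "clock": time; "joint_positions": joint angles; "dq": joint speeds; "joint_efforts": joint torques, N m; "position": TCP position; "tool_rot": TCP orientation; "force": force on the tool from outside, world axes, zero at the start; "ft_torque": the same for the moment, N m; "opening": finger opening in m.
Only numpy, scipy, OpenCV 4.12 (cv2) and the standard library are available. Lean on these libraries where they do the work, as an engineer would, in place of code of your own. Each camera call takes 0.05 s, during which the arm holds its last target.

## Task

Lay the dismantled pump out on the rubber mat, every part upright and centred on its white circle: the coupling half on the circle next to the motor, the cover on the circle next to the pump head, and the impeller on the circle between them with the steel ring centred flat on top of it. Stand the screw tin on the circle behind the impeller (farther from the robot), and leave the oil bottle and the screwdriver where they are.

Things in the scene. Friction and masses are not known exactly. Their poses are not given: they have to be found in the camera images.
- mat: Black rubber mat fixed on the bench, 220 (its x) by 290 mm (its y), 4 mm thick. Origin: on its underside below the middle circle; z up, upper face at z = 4 mm. x points away from the robot (within 15 degrees), y to the robot's left. Four like white circles 72 mm across are printed on it: a row at (x, y) = (0, 95), (0, 0), (0, -95) mm and one behind the middle at (90, 0) mm.
- motor: Grey flat motor standing upright and fixed beside one end of the row of marks (left or right, it varies): 80 mm square foot, round finned barrel 76 mm in diameter, 52 mm high, with a thin steel shaft pointing up, 68 mm high in all. Its centre is in line with the row, 105 mm beyond the centre of the nearest mark. Origin: centre of its underside.
- pump_head: Grey pump head fixed beside the other end of the row: open round bowl, 84 mm across at the foot, 50 mm high, with a short outlet pipe on its side away from the robot. Its centre is in line with the row, 105 mm beyond the centre of the nearest mark. Origin: centre of its underside.
- coupling: Coupling half, loose, bare steel: round disc 50 mm in diameter and 22 mm high with three square jaws standing up from its top to 37 mm. Grip it across the disc. Origin: centre of its underside; z up.
- cover: Pump cover, loose, bare aluminium: square plate 56 x 56 x 12 mm with a round boss 34 mm in diameter on top, 45 mm high in all. Grip it by the boss. Origin: centre of its underside; z up.
- impeller: Impeller, loose, brass: round disc 56 mm in diameter and 16 mm high with six vanes and a hub on top, all level at 26 mm. Grip it across the disc. Origin: centre of its underside; z up.
- ring: Plain steel wear ring, loose: 44 mm outside diameter, 24 mm hole, 14 mm high, lying flat. Origin: centre of its underside; z up.
- tin: Round open aluminium screw tin, loose, standing upright with screws fixed inside: 54 mm in diameter, 45 mm high. Origin: centre of its underside; z up.
- oil_bottle: Bystander: loose plastic oil bottle 56 mm in diameter, 150 mm high, standing on the right of the bench. Origin: centre of its underside; z up.
- screwdriver: Bystander: loose screwdriver, about 200 mm long, lying on the left of the bench, pointing roughly away from the robot. Its own x axis runs along it from handle to tip.

How it is judged (in metres and radians):
At the end, for the whole second after the job is handed in: Coupling, cover, impeller and tin upright on the mat within 12 mm (each way) of their circles: coupling by the motor, cover by the pump head, impeller in the middle, tin behind it; ring flat on the impeller within 10 mm of its centre; all at rest. Bottle and screwdriver moved under 20 mm (x of coupling in the frame of mat between -0.012 and 0.012 m and horizontal distance between coupling and motor between 0.093 and 0.117 m and x of cover in the frame of mat between -0.012 and 0.012 m and horizontal distance between cover and pump_head between 0.093 and 0.117 m and horizontal distance between impeller and mat below 0.012 m and horizontal distance between ring and impeller below 0.01 m and x of tin in the frame of mat between 0.078 and 0.102 m and y of tin in the frame of mat between -0.012 and 0.012 m and z of coupling in the frame of mat between 0.001 and 0.007 m and angle between each of coupling, cover, impeller, tin's own z axis and vertical below 0.1 rad and linear speed of each of coupling, cover, impeller, ring, tin below 0.02 m/s and angular speed of each of coupling, cover, impeller, ring, tin below 0.2 rad/s and z of cover in the frame of mat between 0.001 and 0.007 m and z of impeller in the frame of mat between 0.001 and 0.007 m and ((z of ring in the frame of mat between 0.027 and 0.033 m and angle between ring's own z axis and vertical below 0.1 rad) or (z of ring in the frame of mat between 0.041 and 0.047 m and angle between ring's own z axis and vertical above 3.04 rad)) and z of tin in the frame of mat between 0.001 and 0.007 m); the robot touches nothing.
It fails at once if the oil bottle is disturbed (moved more than 20 mm) (distance of oil_bottle from where it was at the start of the episode above 0.02 m).
It fails at once if the screwdriver is disturbed (moved more than 20 mm) (distance of screwdriver from where it was at the start of the episode above 0.02 m).
It also fails if it takes over 107 s, if anything falls off the work surface, if the arm or the gripper's body presses on something with over 40 N, if the wrist force passes 120 N, or if a joint passes its speed limit or range.

## Working session

There is one attempt and no reset: what is moved stays moved. The work goes in short steps, Python scripts to look and compute and a tool call to move; the robot and the scene stay as the last step left them, time stands still between calls to the robot, and variables do not carry over. Pictures are saved under pics/ and viewed, and the job is handed in when it is done.

Besides the shell and the picture viewer there is one more tool, called by a JSON object that holds its "op" and its "data". drive_tool: Moves the arm, as the interface text tells. Its arguments: {"type":"object","properties":{"jaw":{"type":"array"},"xyz":{"type":"array"},"roll":{"type":"array"},"grip_force":{"type":"number"}},"required":["jaw","xyz","roll"]}

```bash
mkdir -p pics; python3 - <<'E'
from rig import *
import cv2
print(get_obs())
for n in ["side","top","wrist"]:
    print(n,camera_params(n))
    cv2.imwrite(f"pics/{n}0.png",cv2.cvtColor(grab_frame(n),cv2.COLOR_RGB2BGR))
E
```

```text
{'clock': 0.0, 'joint_positions': array([ 6.78024188e+01,  1.79918007e+01,  2.57992381e+00,  7.46915406e+01,
       -2.32247087e-03,  8.20007052e+01]), 'dq': array([ 0.02709767,  0.00425534, -0.07133247,  0.00231548, -0.0006102 ,
       -0.03244094]), 'joint_efforts': array([-8.09911694e-05, -4.80631649e+01,  2.98530972e+01,  1.95326109e-02,
       -1.42018389e-04, -1.22511051e-05]), 'position': array([0.14087552, 0.55696566, 0.23042002]), 'tool_rot': array([-1.79897266e+02, -1.20917878e-02,  1.65801705e+02]), 'force': array([ 0.38148755, -0.3854645 , -0.33431601]), 'ft_torque': array([-0.00658247,  0.00654701, -0.01535475]), 'opening': 0.0853375439660752}
side {'fov_y': 55.01312881034063, 'cx': 262.3176254964459, 'cy': 193.36993867137662, 'rvec': array([ 0.28379953, -2.67667081,  1.47275265]), 'tvec': array([0.54412789, 0.09827227, 0.89651743])}
top {'fov_y': 43.72963883619487, 'cx': 254.74349270017387, 'cy': 196.87521849570294, 'rvec': array([ 2.15360565, -2.16427548,  0.12476743]), 'tvec': array([0.00274782, 0.54687668, 1.18928919])}
wrist {'fov_y': 67.37234409969494, 'cx': 250.82142548548924, 'cy': 191.25297792244498, 'rvec': array([-2.29684984, -1.7902    , -0.2491741 ]), 'tvec': array([-0.57349107, -0.03709856,  0.37775363])}
```

View pics/top0.png

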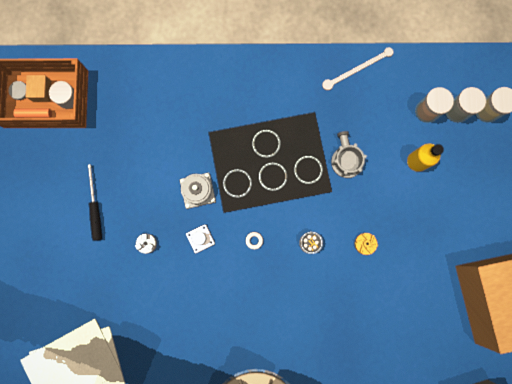

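View pics/side0.png

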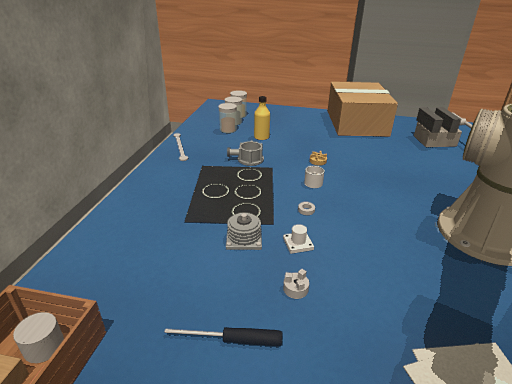

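View pics/wrist0.png

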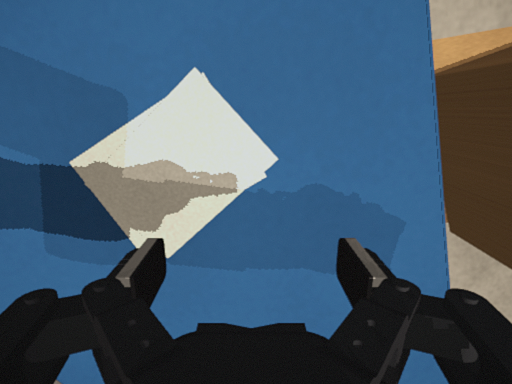

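```bash
cat > h.py <<'E'
import numpy as np, cv2
from rig import *
def cam(n):
    p=camera_params(n); f=192/np.tan(np.radians(p['fov_y']/2))
    R=cv2.Rodrigues(p['rvec'])[0]; t=np.array(p['tvec'])
    K=np.array([[f,0,p['cx']],[0,f,p['cy']],[0,0,1]])
    return K,R,t
def ray(c,uv,z):
    K,R,t=c; uv=np.atleast_2d(uv)
    d=np.linalg.solve(K,np.c_[uv,np.ones(len(uv))].T)
    C=-R.T@t; d=R.T@d
    s=(z-C[2])/d[2]
    return (C[:,None]+d*s).T[:,:2]
def proj(c,P):
    K,R,t=c; q=K@(R@np.atleast_2d(P).T+t[:,None]); return (q[:2]/q[2]).T
def save(n,im,s=1):
    if s!=1: im=cv2.resize(im,None,fx=s,fy=s,interpolation=cv2.INTER_CUBIC)
    cv2.imwrite(f"pics/{n}.png",cv2.cvtColor(im,cv2.COLOR_RGB2BGR))
def move(x,y,z,yaw=None,o=None):
    "tool units to go to world TCP x,y,z, yaw deg"
    o=o or get_obs(); from scipy.spatial.transform import Rotation as Ro
    R=Ro.from_euler('xyz',o['tool_rot'],degrees=True).as_matrix()
    d=R.T@(np.array([x,y,z])-o['position'])/0.03
    r=0
    if yaw is not None:
        e=(yaw-o['tool_rot'][2]+90)%180-90
        r=-e/6
    return d.round(3),round(r,3)
E
python3 - <<'E'
from h import *
im=cv2.cvtColor(cv2.imread('pics/top0.png'),cv2.COLOR_BGR2RGB)
c=cam('top'); print(c[0]); print(-c[1].T@c[2])
hsv=cv2.cvtColor(im,cv2.COLOR_RGB2HSV)
# non-blue mask
m=((hsv[...,1]<110)|(hsv[...,0]<90)|(hsv[...,0]>125)).astype(np.uint8)
n,l,s,ce=cv2.connectedComponentsWithStats(m)
for i in range(1,n):
    if s[i,4]>60: print(s[i],ce[i].round(1),ray(c,ce[i],0.02).round(4))
# circles
g=im.min(2); w=(g>110).astype(np.uint8)
n,l,s,ce=cv2.connectedComponentsWithStats(w)
for i in range(1,n):
    if 18<s[i,2]<40 and 18<s[i,3]<40:
        cs,_=cv2.findContours((l==i).astype(np.uint8),cv2.RETR_EXTERNAL,cv2.CHAIN_APPROX_NONE)
        p=cs[0][:,0].astype(float); q=ray(c,p,0.004)
        print('ring',s[i],ce[i].round(1),ray(c,ce[i],0.004).round(4), cv2.fitEllipse(p.astype(np.float32)))
x=im[80:290,60:400]; save('top0z',x,2.3)
E
```

```text
[[478.46370673   0.         254.7434927 ]
 [  0.         478.46370673 196.8752185 ]
 [  0.           0.           1.        ]]
[ 0.40252256 -0.00323783  1.24557438]
[    0     0   512    46 22734] [252.6  21.7] [[1.0242 0.0035]]
[322  47  72  44 540] [356.4  68.8] [[ 0.8902 -0.2722]]
[   0   58   89   71 6111] [42.9 92.9] [[0.829  0.5605]]
[ 415   86   97   37 2708] [464.7 104.3] [[ 0.7912 -0.5545]]
[ 209  112  123  101 8946] [269.3 162. ] [[ 0.6396 -0.0382]]
[ 331  131   36   47 1058] [347.4 157.7] [[ 0.6498 -0.2417]]
[407 143  36  29 748] [424.2 156.9] [[ 0.6509 -0.4415]]
[ 88 164  14  76 486] [ 93.8 210.2] [[0.516  0.4146]]
[ 179  172   37   37 1021] [197.  189.9] [[0.5674 0.1494]]
[186 224  29  30 540] [199.9 238.3] [[0.4425 0.1406]]
[245 231  19  19 225] [253.8 240.3] [[0.4368 0.0029]]
[299 231  24  23 440] [310.8 242.3] [[ 0.4309 -0.1422]]
[135 233  22  21 362] [145.5 243.1] [[0.4309 0.2794]]
[354 232  25  24 441] [365.7 243.4] [[ 0.4275 -0.2822]]
[ 455  254   57  101 4297] [488.5 300.9] [[ 0.2824 -0.5855]]
[  20  318  106   66 4639] [ 76.3 358.3] [[0.147  0.4451]]
[222 369  68
[... 1283 characters left out ...]
, (27.614957809448242, 27.86043930053711), 99.98976135253906)
ring [180 172  31  37 795] [194.9 188.9] [[0.5721 0.1568]] ((194.85693359375, 188.68934631347656), (29.55206871032715, 36.552608489990234), 31.02679443359375)
ring [186 224  29  30 524] [199.8 238.4] [[0.4428 0.1428]] ((199.87332153320312, 238.4296112060547), (25.89601707458496, 25.99353790283203), 35.212345123291016)
ring [300 231  23  23 280] [310.8 242.3] [[ 0.4314 -0.1441]] ((310.93280029296875, 242.37109375), (21.74036407470703, 22.364770889282227), 95.39505004882812)
ring [135 234  21  20 306] [144.7 243.3] [[0.431  0.2851]] ((144.63560485839844, 243.51193237304688), (18.5460262298584, 19.901403427124023), 73.45336151123047)
```

View pics/top0z.png

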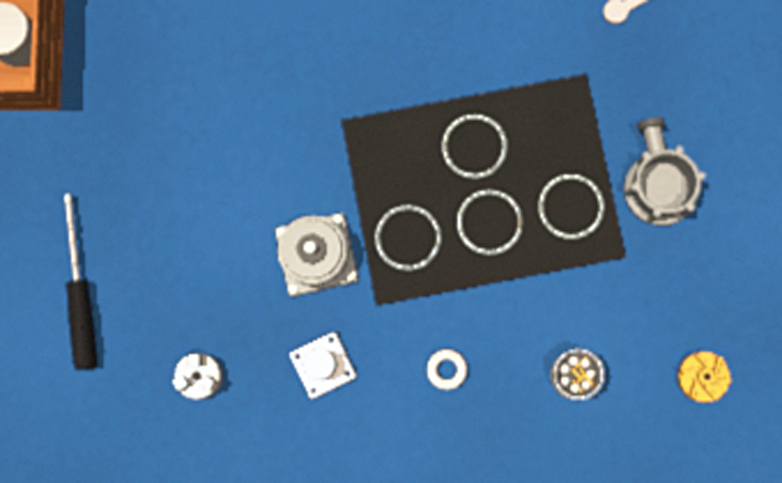

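```bash
python3 - <<'E'
from h import *
print(move(.43,.283,.15,180))
E
```

```text
(array([-11.584,  -6.489,   2.693]), np.float64(-2.366))
```

{"op": "drive_tool", "data": {"jaw": [85, 85, 85, 85, 85], "xyz": [[-1.15, -0.65, 0], [-2.3, -1.3, 0.25], [-3.45, -1.95, 0.5], [-4.6, -2.6, 0.8], [-5.75, -3.25, 1.1]], "roll": [-0.47, -0.94, -1.4, -1.9, -2.37]}}

```text
clock: 0.57
position: [0.2851, 0.4193, 0.1979]
tool_rot: [180.0, 0.0, -179.8]
force: [0.2, -0.4, -0.5]
opening: 0.085
```

```bash
python3 - <<'E'
from h import *
o=get_obs();print(o['clock'],o['position'],o['tool_rot'],move(.43,.283,.15,180))
E
```

```text
0.5667 [0.28512513 0.41928734 0.19789353] [ 1.79990528e+02  8.54712101e-03 -1.79779625e+02] (array([-4.811, -4.562,  1.596]), np.float64(0.037))
```

{"op": "drive_tool", "data": {"jaw": [85, 85, 85, 85, 85], "xyz": [[-0.96, -0.91, 0.32], [-1.92, -1.82, 0.64], [-2.9, -2.7, 0.96], [-3.85, -3.65, 1.28], [-4.8, -4.55, 1.6]], "roll": [0, 0, 0, 0, 0.04]}}

```text
clock: 0.98
position: [0.4293, 0.2824, 0.1497]
tool_rot: [180.0, -0.0, 179.8]
force: [-0.1, 0.8, -0.3]
opening: 0.0851
```

```bash
python3 - <<'E'
from h import *
o=get_obs();print(o['clock'],o['position'],o['tool_rot'])
c=cam('wrist'); im=grab_frame('wrist'); print(-c[1].T@c[2], proj(c,[[.43,.283,.022]]));save('w1',im)
np.save('/tmp/w1.npy',im)
E
```

```text
0.9833 [0.42933835 0.28243786 0.14974934] [ 1.79999997e+02 -8.17771667e-03  1.79777998e+02]
[0.36072743 0.28131525 0.29241259] [[252.47700144 183.48387252]]
```

View pics/w1.png

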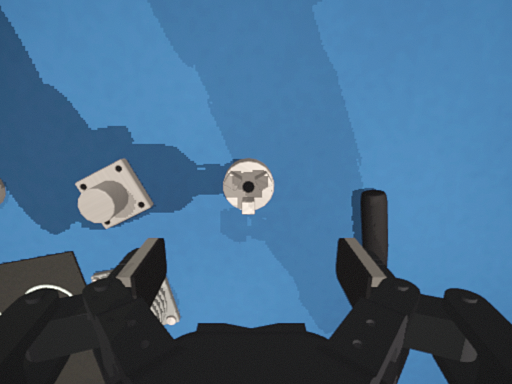

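```bash
python3 - <<'E'
from h import *
c=cam('wrist'); 
print(ray(c,[248,187],.022),ray(c,[[221,187],[275,187]],.015),ray(c,[[248,159],[248,213]],.022))
print('cover boss top', ray(c,[97,205],.045))
E
```

```text
[[0.43790193 0.27372275]] [[0.43957344 0.24686047]
 [0.44002618 0.30035562]] [[0.410654   0.27404722]
 [0.46459596 0.27340489]]
cover boss top [[0.4473011 0.1379515]]
```

```bash
python3 - <<'E'
from h import *
o=get_obs();print(o['clock'],o['position'],o['tool_rot'],o['dq'])
c=cam('wrist'); print(-c[1].T@c[2], proj(c,[[.43,.283,.022]]),ray(c,[[252.5,183.5],[248,187]],.022))
im=grab_frame('wrist'); save('w2',im)
E
```

```text
1.0333 [0.43403212 0.27800035 0.14792992] [-1.79788205e+02  1.05696258e-01  1.79414914e+02] [ 4.6936189  -0.70074222  0.29919071  2.25802955  2.03391906  8.88292653]
[0.36512396 0.27784947 0.29041993] [[257.58743539 178.95743876]] [[0.43445017 0.27809368]
 [0.43790193 0.27372275]]
```

View pics/w2.png

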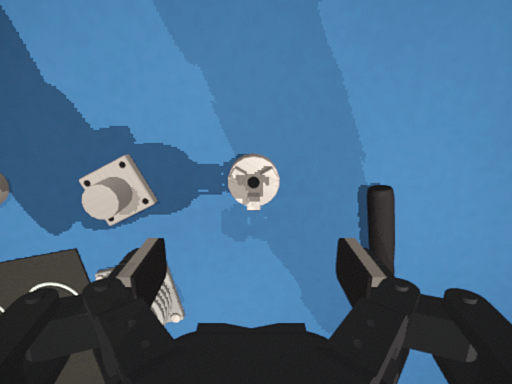

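{"op": "drive_tool", "data": {"jaw": [85, 85, 85, 85, 85], "xyz": [[0.03, 0.03, 1.2], [0.03, 0.03, 2.4], [0.03, 0.03, 3.5], [0.03, 0.03, 4.3], [0.03, 0.03, 4.73]], "roll": [0, 0, 0, 0, 0]}}

```text
clock: 1.5
position: [0.4247, 0.2845, 0.0052]
tool_rot: [-179.9, -0.3, 179.8]
force: [-0.2, -0.7, -0.3]
opening: 0.0852
```

{"op": "drive_tool", "data": {"jaw": [40, 40, 40, 40, 40], "xyz": [[0, 0, 0], [0, 0, 0], [0, 0, 0], [0, 0, 0], [0, 0, 0]], "roll": [0, 0, 0, 0, 0], "grip_force": 50}}

```text
clock: 1.92
position: [0.4284, 0.2857, 0.0101]
tool_rot: [179.9, 0.1, 179.8]
force: [-0.8, -0.1, 5.4]
opening: 0.0477
```

```bash
python3 - <<'E'
from h import *
o=get_obs();print(o['clock'],o['position'],o['tool_rot'],o['force'],o['opening'])
im=grab_frame('wrist'); save('w3',im)
E
```

```text
1.9167 [0.4283928  0.28573515 0.01005216] [1.79933272e+02 1.30745509e-01 1.79797077e+02] [-0.8093155  -0.09707768  5.37887402] 0.04769510697763014
```

View pics/w3.png

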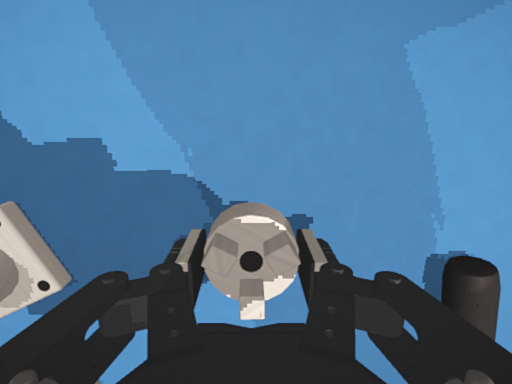

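{"op": "drive_tool", "data": {"jaw": [40, 40, 40, 40, 40], "xyz": [[0, 0, -0.5], [0, 0, -1.5], [0, 0, -2.7], [0, 0, -4], [0, 0, -4.5]], "roll": [0, 0, 0, 0, 0]}}

```text
clock: 2.38
position: [0.4297, 0.2864, 0.1489]
tool_rot: [179.8, 0.4, 179.8]
force: [1.4, 1.6, -2.2]
opening: 0.0474
```

{"op": "drive_tool", "data": {"jaw": [40], "xyz": [[0, 0, 0]], "roll": [0]}}

```text
clock: 2.47
position: [0.4305, 0.2867, 0.1484]
tool_rot: [179.7, 0.5, 179.8]
force: [1.6, 0.1, -3.5]
opening: 0.0475
```

```bash
python3 - <<'E'
from h import *
o=get_obs();print(o['clock'],o['position'],o['tool_rot'],o['force'],o['opening'])
c=cam('wrist');im=grab_frame('wrist'); save('w4',im)
z=o['position'][2]-.006
p=o['position']
print(proj(c,[[p[0],p[1],z+.022]]),ray(c,[251,261],z+.022), move(.5873,.0477,.15,180))
o=get_obs();print(o['clock'],o['position'])
E
```

```text
2.4667 [0.4305337  0.28672464 0.14844989] [179.7437295    0.49067019 179.78945034] [ 1.61510212  0.06217041 -3.51036049] 0.04749111977311615
[[253.40089817 255.61640633]] [[0.43347726 0.28554539]] (array([-5.302, -7.924, -0.138]), np.float64(-0.035))
2.5167 [0.42915092 0.2860133  0.14569338]
```

View pics/w4.png

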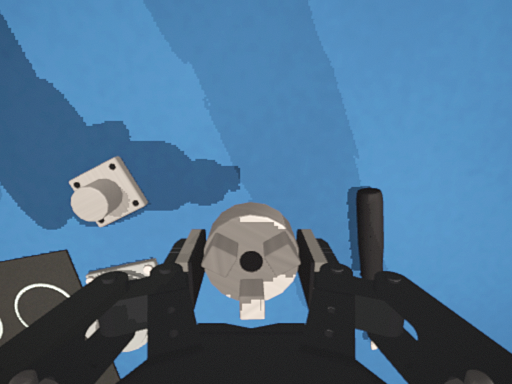

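{"op": "drive_tool", "data": {"jaw": [40, 40, 40, 40, 40], "xyz": [[-0.6, -0.9, 0], [-1.3, -2, 0], [-2.05, -3.1, 0], [-2.8, -4.2, 0], [-3.5, -5.3, 0]], "roll": [0, 0, 0, 0, 0]}}

```text
clock: 2.93
position: [0.5314, 0.1242, 0.141]
tool_rot: [180.0, -0.2, 179.8]
force: [1.1, 1.7, -2.5]
opening: 0.048
```

{"op": "drive_tool", "data": {"jaw": [40, 40, 40, 40, 40], "xyz": [[-0.7, -1.1, 0], [-1.3, -2.1, 0.2], [-1.65, -2.6, 0.5], [-1.67, -2.63, 0.8], [-1.67, -2.63, 1]], "roll": [0, 0, 0, 0, 0]}}

```text
clock: 3.35
position: [0.5803, 0.0456, 0.1099]
tool_rot: [180.0, -0.3, 179.6]
force: [-0.4, 0.1, -2.7]
opening: 0.0477
```

{"op": "drive_tool", "data": {"jaw": [40, 40], "xyz": [[0, 0, 0], [0, 0, 0]], "roll": [0, 0]}}

```text
clock: 3.52
position: [0.5798, 0.0477, 0.1118]
tool_rot: [180.0, -0.2, 179.9]
force: [1.0, 0.4, -2.5]
opening: 0.0478
```

```bash
python3 - <<'E'
from h import *
o=get_obs();print(o['clock'],o['position'],o['tool_rot'],o['force'],o['opening'])
c=cam('wrist');im=grab_frame('wrist'); save('w5',im)
p=o['position']
print(ray(c,[251,261],p[2]+.012))
print('circ',proj(c,[[.5873,.0477,.004]]), move(.584,.048,.01))
o=get_obs();print(o['clock'],o['position'])
E
```

```text
3.5167 [0.57981393 0.04771031 0.11184277] [179.96332695  -0.21102616 179.85358599] [ 1.0084635   0.44182355 -2.53761907] 0.047829442373945
[[0.58519781 0.04660452]]
circ [[251.91254954 196.64792968]] (array([-0.122,  0.004,  3.426]), 0)
3.5667 [0.58053354 0.04783647 0.11278235]
```

View pics/w5.png

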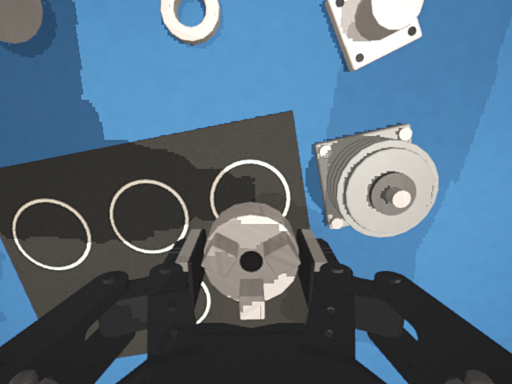

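{"op": "drive_tool", "data": {"jaw": [40, 40, 40, 40, 40], "xyz": [[-0.08, 0.03, 0.8], [-0.08, 0.03, 1.8], [-0.08, 0.03, 2.7], [-0.08, 0.03, 3.1], [-0.08, 0.03, 3.25]], "roll": [0, 0, 0, 0, 0]}}

```text
clock: 3.98
position: [0.5816, 0.0489, 0.014]
tool_rot: [180.0, -0.3, 179.9]
force: [-12.4, 1.7, 23.0]
opening: 0.0475
```

{"op": "drive_tool", "data": {"jaw": [40, 40], "xyz": [[0, 0, 0.03], [0, 0, 0.05]], "roll": [0, 0]}}

```text
clock: 4.15
position: [0.5848, 0.0483, 0.0154]
tool_rot: [180.0, 0.1, 179.9]
force: [0.1, -0.8, -2.5]
opening: 0.0477
```

{"op": "drive_tool", "data": {"jaw": [40, 62, 62, 62, 62], "xyz": [[0, 0, 0.05], [0, 0, 0.05], [0, 0, 0.05], [0, 0, 0.05], [0, 0, 0.05]], "roll": [0, 0, 0, 0, 0]}}

```text
clock: 4.57
position: [0.5848, 0.0474, 0.0137]
tool_rot: [180.0, 0.1, 179.8]
force: [0.4, 0.3, 0.3]
opening: 0.0623
```

{"op": "drive_tool", "data": {"jaw": [62, 62, 62, 62, 62], "xyz": [[0, 0, -0.4], [0, 0, -1.4], [0, 0, -2.5], [0, 0, -3.6], [0, 0, -4.5]], "roll": [0, 0, 0, 0, 0]}}

```text
clock: 4.98
position: [0.5847, 0.0474, 0.1506]
tool_rot: [-180.0, 0.1, 179.8]
force: [0.1, -0.0, -0.8]
opening: 0.0623
```

{"op": "drive_tool", "data": {"jaw": [85], "xyz": [[0, 0, 0]], "roll": [0]}}

```text
clock: 5.07
position: [0.588, 0.0473, 0.1548]
tool_rot: [-180.0, 0.6, 179.8]
force: [2.3, 0.7, 0.5]
opening: 0.0724
```

```bash
python3 - <<'E'
from h import *
o=get_obs();print(o['clock'],o['position'],o['tool_rot'],o['force'],o['opening'])
c=cam('wrist');im=grab_frame('wrist'); save('w6',im); np.savez('/tmp/w6.npz',im=im,K=c[0],R=c[1],t=c[2])
print('circ',proj(c,[[.5873,.0477,.004],[.5873,.0477,.026]]))
E
```

```text
5.0667 [0.58795555 0.04726457 0.15481598] [-179.97459608    0.63333027  179.77691016] [2.30846714 0.69989688 0.4702232 ] 0.07237634300968178
circ [[252.27767565 175.22981886]
 [252.39979858 180.48410801]]
```

View pics/w6.png

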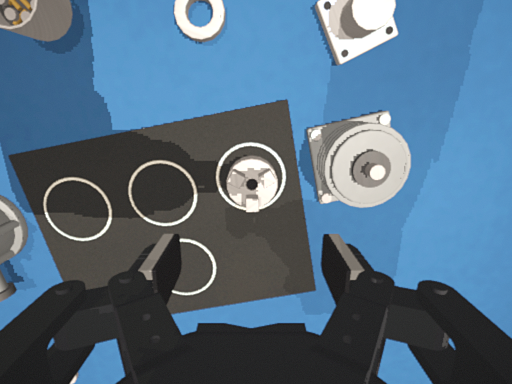

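{"op": "drive_tool", "data": {"jaw": [85, 85, 85, 85, 85], "xyz": [[0.5, -1.1, 0], [1.05, -2.2, 0], [1.6, -3.4, 0], [2.15, -4.6, 0], [2.7, -5.7, 0]], "roll": [0, 0, 0, 0, 0]}}

```text
clock: 5.53
position: [0.5009, -0.1244, 0.1468]
tool_rot: [180.0, -0.1, 179.8]
force: [-0.2, -0.5, -0.3]
opening: 0.0849
```

{"op": "drive_tool", "data": {"jaw": [85, 85, 85, 85, 85], "xyz": [[0.5, -1.1, 0], [1.05, -2.2, 0], [1.6, -3.4, 0], [2.2, -4.6, 0], [2.54, -5.3, 0]], "roll": [0, 0, 0, 0, 0]}}

```text
clock: 5.95
position: [0.4235, -0.2846, 0.1469]
tool_rot: [-180.0, -0.1, 179.6]
force: [0.9, -0.9, 0.0]
opening: 0.0848
```

{"op": "drive_tool", "data": {"jaw": [85, 85], "xyz": [[0, 0, 0], [0, 0, 0]], "roll": [0, 0]}}

```text
clock: 6.12
position: [0.4246, -0.2826, 0.1468]
tool_rot: [179.9, -0.1, 179.6]
force: [0.8, 0.2, -0.6]
opening: 0.0851
```

```bash
cat >> h.py <<'E'
def look(name,pts=[]):
    o=get_obs();print(o['clock'],o['position'].round(4),o['tool_rot'].round(2),o['force'].round(1),o['opening'].round(4))
    c=cam('wrist');im=grab_frame('wrist'); save(name,im); np.savez('/tmp/last.npz',im=im,K=c[0],R=c[1],t=c[2])
    for p in pts: print(p,proj(c,[p]).round(1))
    return c,im
def last():
    d=np.load('/tmp/last.npz'); return (d['K'],d['R'],d['t']),d['im']
E
python3 - <<'E'
from h import *
look('w7',[(.4275,-.2822,.026)])
E
```

```text
Traceback (most recent call last):
  File "h.py", line 30, in look
    o=get_obs();print(o['clock'],o['position'].round(4),o['tool_rot'].round(2),o['force'].round(1),o['opening'].round(4))
                                                                                                   ^^^^^^^^^^^^^^^^^^
AttributeError: 'float' object has no attribute 'round'
```

```bash
sed -i "s/o\['opening'\].round(4)/round(o['opening'],4)/" h.py
python3 - <<'E'
from h import *
c,im=look('w7',[(.4275,-.2822,.026)])
hsv=cv2.cvtColor(im,cv2.COLOR_RGB2HSV)
m=((hsv[...,0]>12)&(hsv[...,0]<35)&(hsv[...,1]>90)&(hsv[...,2]>60)).astype(np.uint8)
n,l,s,ce=cv2.connectedComponentsWithStats(m)
i=1+s[1:,4].argmax(); print(s[i],ce[i],ray(c,ce[i],.02),ray(c,ce[i],.026))
E
```

```text
6.1167 [ 0.4246 -0.2826  0.1468] [ 1.7992e+02 -6.0000e-02  1.7959e+02] [ 0.8  0.2 -0.6] 0.0851
(0.4275, -0.2822, 0.026) [[252.2 187.8]]
[ 221  158   56   58 2438] [248.81296144 185.61853979] [[ 0.42695587 -0.28541759]] [[ 0.4253776  -0.28537959]]
```

View pics/w7.png

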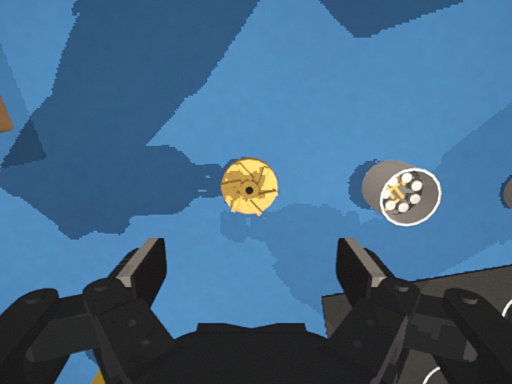

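{"op": "drive_tool", "data": {"jaw": [85, 85, 85, 85, 85], "xyz": [[-0.1, -0.08, 1], [-0.1, -0.08, 2.3], [-0.1, -0.08, 3.5], [-0.1, -0.08, 4.4], [-0.1, -0.08, 4.83]], "roll": [0, 0, 0, 0, 0]}}

```text
clock: 6.58
position: [0.427, -0.2804, -0.0011]
tool_rot: [179.7, -0.3, 179.9]
force: [0.2, 0.3, 0.2]
opening: 0.0848
```

{"op": "drive_tool", "data": {"jaw": [45, 45, 45, 45, 45], "xyz": [[0, 0, 0], [0, 0, 0], [0, 0, 0], [0, 0, 0], [0, 0, 0]], "roll": [0, 0, 0, 0, 0], "grip_force": 50}}

```text
clock: 7.0
position: [0.4296, -0.2846, 0.0041]
tool_rot: [-179.9, 0.1, 179.8]
force: [0.3, -0.5, -2.2]
opening: 0.0534
```

```bash
python3 - <<'E'
from h import *
look('w8')
E
```

```text
7.0 [ 0.4296 -0.2846  0.0041] [-1.7992e+02  1.0000e-01  1.7982e+02] [ 0.3 -0.5 -2.2] 0.0534
```

View pics/w8.png

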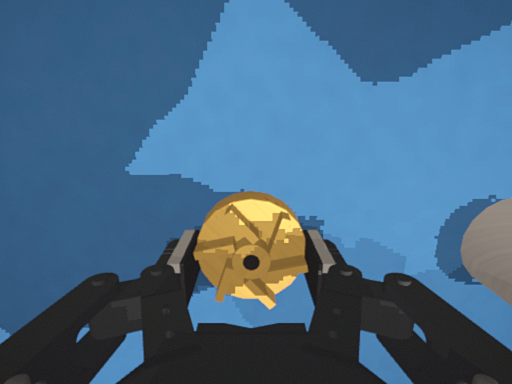

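```bash
python3 - <<'E'
from h import *
c,im=last(); print(ray(c,[251.5,262],.026))
E
```

```text
[[ 0.42986437 -0.28546041]]
```

{"op": "drive_tool", "data": {"jaw": [45, 45, 45, 45, 45], "xyz": [[0, 0, -0.4], [0, 0, -1.3], [0, 0, -2.5], [-0.7, 1, -3.5], [-1.2, 1.8, -4]], "roll": [0, 0, 0, 0, 0]}}

```text
clock: 7.47
position: [0.4662, -0.2321, 0.1266]
tool_rot: [-179.8, 0.2, 179.5]
force: [1.2, -0.2, -2.5]
opening: 0.0534
```

{"op": "drive_tool", "data": {"jaw": [45], "xyz": [[0, 0, 0]], "roll": [0]}}

```text
clock: 7.55
position: [0.4694, -0.2286, 0.1282]
tool_rot: [-179.9, 0.5, -180.0]
force: [-0.1, -0.1, -3.3]
opening: 0.0533
```

```bash
python3 - <<'E'
from h import *
print(get_obs()['position'],move(.6005,-.0459,.11,180))
E
```

```text
[ 0.46936581 -0.22863815  0.12818185] (array([-4.366,  6.093,  0.628]), np.float64(0.001))
```

{"op": "drive_tool", "data": {"jaw": [45, 45, 45, 45, 45], "xyz": [[-0.7, 0.9, 0], [-1.5, 2, 0], [-2.3, 3, 0], [-3.1, 4.1, 0.1], [-3.8, 5.1, 0.2]], "roll": [0, 0, 0, 0, 0]}}

```text
clock: 7.97
position: [0.5807, -0.0764, 0.1172]
tool_rot: [-180.0, 0.1, 179.8]
force: [0.7, -0.8, -2.9]
opening: 0.0536
```

{"op": "drive_tool", "data": {"jaw": [45, 45, 45, 45, 45], "xyz": [[-0.5, 0.65, 0], [-0.8, 1.06, 0.1], [-0.8, 1.06, 0.3], [-0.8, 1.06, 0.3], [-0.8, 1.06, 0.3]], "roll": [0, 0, 0, 0, 0]}}

```text
clock: 8.38
position: [0.6022, -0.047, 0.1071]
tool_rot: [-180.0, -0.1, 179.7]
force: [-0.1, -0.5, -1.2]
opening: 0.0536
```

```bash
python3 - <<'E'
from h import *
c,im=look('w9',[(.6042,-.0464,.004)])
z=get_obs()['position'][2]
print(ray(c,[251.5,262],z+.022), move(.604,-.0456,.008,180))
E
```

```text
8.3833 [ 0.6022 -0.047   0.1071] [-1.8000e+02 -1.4000e-01  1.7973e+02] [-0.1 -0.5 -1.2] 0.0536
(0.6042, -0.0464, 0.004) [[252.7 192.2]]
[[ 0.60218283 -0.04787067]] (array([-0.058,  0.059,  3.319]), np.float64(-0.051))
```

View pics/w9.png

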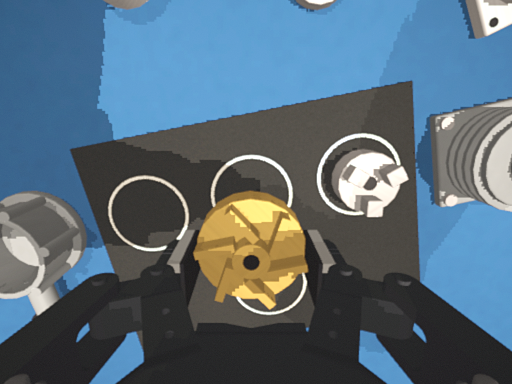

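{"op": "drive_tool", "data": {"jaw": [45, 45, 45, 45, 45], "xyz": [[-0.06, 0.06, 0.8], [-0.06, 0.06, 1.8], [-0.06, 0.06, 2.6], [-0.06, 0.06, 3.1], [-0.06, 0.06, 3.25]], "roll": [0, 0, 0, 0, 0]}}

```text
clock: 8.85
position: [0.6022, -0.0455, 0.008]
tool_rot: [180.0, -0.3, 179.6]
force: [-11.9, 2.0, 18.3]
opening: 0.0538
```

{"op": "drive_tool", "data": {"jaw": [45, 45, 45], "xyz": [[0, 0, 0.02], [0, 0, 0.05], [0, 0, 0.05]], "roll": [0, 0, 0]}}

```text
clock: 9.1
position: [0.6063, -0.0453, 0.0102]
tool_rot: [-180.0, 0.1, 179.7]
force: [1.0, 0.4, -1.8]
opening: 0.0534
```

{"op": "drive_tool", "data": {"jaw": [45, 66, 66, 66, 66], "xyz": [[0, 0, 0.06], [0, 0, 0.06], [0, 0, 0.06], [0, 0, 0.06], [0, 0, 0.06]], "roll": [0, 0, 0, 0, 0]}}

```text
clock: 9.52
position: [0.6059, -0.0444, 0.0078]
tool_rot: [-180.0, 0.1, 179.8]
force: [0.9, -1.1, -0.2]
opening: 0.0662
```

{"op": "drive_tool", "data": {"jaw": [66, 66, 66, 66, 66], "xyz": [[0, 0, -0.4], [0, 0, -1.4], [0, 0, -2.5], [0, 0, -3.7], [0, 0, -4.6]], "roll": [0, 0, 0, 0, 0]}}

```text
clock: 9.93
position: [0.6061, -0.0444, 0.1483]
tool_rot: [-180.0, 0.1, 179.8]
force: [0.6, 0.1, -0.2]
opening: 0.0665
```

{"op": "drive_tool", "data": {"jaw": [85, 85], "xyz": [[0, 0, 0], [0, 0, 0]], "roll": [0, 0]}}

```text
clock: 10.1
position: [0.6071, -0.0446, 0.1478]
tool_rot: [-179.9, 0.3, 179.8]
force: [-0.6, 0.2, -0.2]
opening: 0.0845
```

```bash
python3 - <<'E'
from h import *
c,im=look('w10',[(.6042,-.0464,.004),(.6042,-.0464,.030)])
print(move(.437,.003,.15,180))
E
```

```text
10.1 [ 0.6071 -0.0446  0.1478] [-179.94    0.3   179.79] [-0.6  0.2 -0.2] 0.0845
(0.6042, -0.0464, 0.004) [[250.2 175.5]]
(0.6042, -0.0464, 0.03) [[250.2 181.8]]
(array([ 5.631,  1.558, -0.15 ]), np.float64(-0.035))
```

View pics/w10.png

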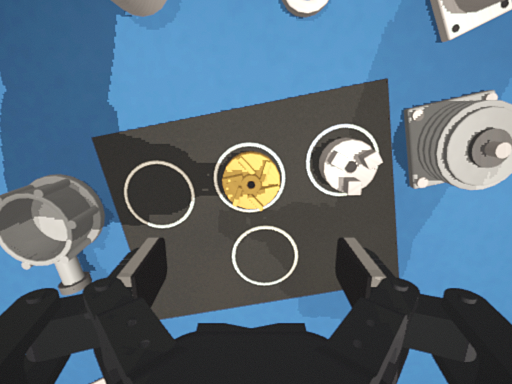

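{"op": "drive_tool", "data": {"jaw": [85, 85, 85, 85, 85], "xyz": [[1, 0.3, 0], [2.2, 0.6, 0], [3.4, 0.9, 0], [4.6, 1.2, 0.1], [5.6, 1.57, 0.2]], "roll": [0, 0, 0, 0, 0]}}

```text
clock: 10.57
position: [0.4336, 0.004, 0.137]
tool_rot: [180.0, -0.3, 179.8]
force: [-0.7, -0.0, 0.1]
opening: 0.0854
```

{"op": "drive_tool", "data": {"jaw": [85, 85, 85], "xyz": [[0, 0, 0], [0, 0, 0], [0, 0, 0]], "roll": [0, 0, 0]}}

```text
clock: 10.82
position: [0.4376, 0.0034, 0.1385]
tool_rot: [180.0, -0.0, 179.8]
force: [-0.2, 0.8, 0.4]
opening: 0.0847
```

```bash
python3 - <<'E'
from h import *
c,im=look('w11',[(.437,.003,.014)])
hsv=cv2.cvtColor(im,cv2.COLOR_RGB2HSV)
m=(hsv[...,1]<100).astype(np.uint8)
n,l,s,ce=cv2.connectedComponentsWithStats(m)
for i in range(1,n):
    if s[i,4]>300: print(s[i],ce[i].round(1),ray(c,ce[i],.012).round(4))
E
```

```text
10.8167 [0.4376 0.0034 0.1385] [ 1.7999e+02 -2.0000e-02  1.7979e+02] [-0.2  0.8  0.4] 0.0847
(0.437, 0.003, 0.014) [[251.5 183.1]]
[  49  149   85   69 4113] [ 90.6 182.1] [[ 0.4361 -0.1518]]
[ 353  151   79   74 3888] [393.3 188.6] [[0.4434 0.1405]]
[ 227  161   47   46 1331] [250.1 183.8] [[0.4382 0.0017]]
[    0   238   512   146 53610] [255.1 324.5] [[0.6007 0.0068]]
```

View pics/w11.png

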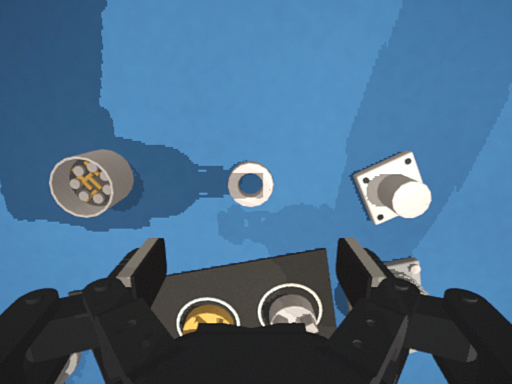

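{"op": "drive_tool", "data": {"jaw": [85, 85, 85, 85, 85], "xyz": [[-0.02, -0.06, 1], [-0.02, -0.06, 2.2], [-0.02, -0.06, 3.3], [-0.02, -0.06, 4.2], [-0.02, -0.06, 4.5]], "roll": [0, 0, 0, 0, 0]}}

```text
clock: 11.28
position: [0.4365, 0.0016, 0.0004]
tool_rot: [179.9, -0.3, 179.8]
force: [-0.8, -0.6, -0.2]
opening: 0.0851
```

{"op": "drive_tool", "data": {"jaw": [34, 34, 34, 34, 34], "xyz": [[0, 0, 0], [0, 0, 0], [0, 0, 0], [0, 0, 0], [0, 0, 0]], "roll": [0, 0, 0, 0, 0], "grip_force": 40}}

```text
clock: 11.7
position: [0.4402, 0.0012, 0.0061]
tool_rot: [-180.0, 0.2, 179.8]
force: [-0.4, -0.3, 4.5]
opening: 0.041
```

```bash
python3 - <<'E'
from h import *
look('w12',[(.4382,.0017,.014)])
E
```

```text
11.7 [0.4402 0.0012 0.0061] [-179.97    0.24  179.78] [-0.4 -0.3  4.5] 0.041
(0.4382, 0.0017, 0.014) [[254.  244.2]]
```

View pics/w12.png

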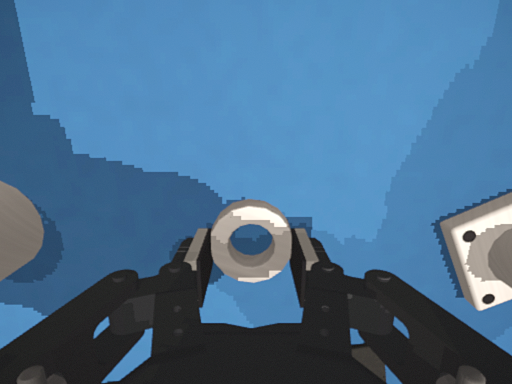

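```bash
python3 - <<'E'
from h import *
c,im=last(); print(ray(c,[[251,238.5],[251,241]],.014))
E
```

```text
[[4.34998770e-01 1.73491281e-04]
 [4.36396247e-01 1.69954941e-04]]
```

{"op": "drive_tool", "data": {"jaw": [34, 34, 34, 34, 34], "xyz": [[0, 0, -0.4], [0, 0, -1.3], [0, 0, -2.4], [0, 0, -3.2], [0, 0, -3.5]], "roll": [0, 0, 0, 0, 0]}}

```text
clock: 12.17
position: [0.4406, 0.0012, 0.1134]
tool_rot: [-179.9, 0.4, 179.8]
force: [0.6, 0.7, -0.7]
opening: 0.0413
```

{"op": "drive_tool", "data": {"jaw": [34, 34], "xyz": [[0, 0, 0], [0, 0, 0]], "roll": [0, 0]}}

```text
clock: 12.33
position: [0.4383, 0.0015, 0.1092]
tool_rot: [-180.0, 0.1, 179.8]
force: [0.0, -0.3, -1.9]
opening: 0.0412
```

```bash
python3 - <<'E'
from h import *
o=get_obs();print(o['position'],o['force'],o['opening'],move(.608,-.0455,.11,180))
E
```

```text
[0.43831738 0.00154766 0.10919292] [ 0.00828337 -0.3224394  -1.91358507] 0.04117157155272449 (array([-5.662, -1.547, -0.02 ]), np.float64(-0.036))
```

{"op": "drive_tool", "data": {"jaw": [34, 34, 34, 34, 34], "xyz": [[-0.8, -0.2, 0], [-2, -0.55, 0], [-3.2, -0.9, 0], [-4.4, -1.2, 0], [-5.3, -1.5, 0]], "roll": [0, 0, 0, 0, 0]}}

```text
clock: 12.75
position: [0.5984, -0.0445, 0.1065]
tool_rot: [180.0, -0.1, 179.8]
force: [0.5, -0.6, -0.3]
opening: 0.0413
```

{"op": "drive_tool", "data": {"jaw": [34, 34, 34, 34], "xyz": [[-0.37, -0.07, 0], [-0.37, -0.07, 0], [-0.37, -0.07, 0], [-0.37, -0.07, 0]], "roll": [0, 0, 0, 0]}}

```text
clock: 13.08
position: [0.606, -0.0456, 0.1072]
tool_rot: [179.9, -0.2, 179.8]
force: [-0.3, -0.6, -1.3]
opening: 0.0408
```

```bash
python3 - <<'E'
from h import *
c,im=look('w13',[(.606,-.046,.03)])
z=get_obs()['position'][2]
print(ray(c,[[251,238.5],[251,241]],z+.008))
E
```

```text
13.0833 [ 0.606  -0.0456  0.1072] [179.94  -0.24 179.79] [-0.3 -0.6 -1.3] 0.0408
(0.606, -0.046, 0.03) [[251.6 198.8]]
[[ 0.60051849 -0.04672508]
 [ 0.6019036  -0.0467285 ]]
```

View pics/w13.png

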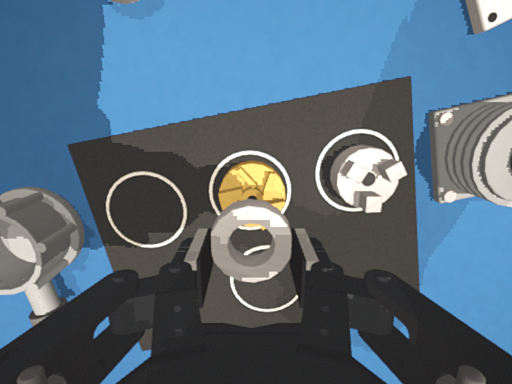

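{"op": "drive_tool", "data": {"jaw": [34, 34, 34, 34, 34], "xyz": [[-0.12, 0.03, 0.6], [-0.12, 0.03, 1.4], [-0.12, 0.03, 2], [-0.12, 0.03, 2.2], [-0.12, 0.03, 2.25]], "roll": [0, 0, 0, 0, 0]}}

```text
clock: 13.55
position: [0.6093, -0.0446, 0.0402]
tool_rot: [179.9, -0.2, 179.8]
force: [-0.4, -0.0, -0.3]
opening: 0.0412
```

{"op": "drive_tool", "data": {"jaw": [34, 34, 34], "xyz": [[0, 0, 0.03], [0, 0, 0.06], [0, 0, 0.06]], "roll": [0, 0, 0]}}

```text
clock: 13.8
position: [0.6125, -0.0454, 0.0412]
tool_rot: [-180.0, 0.1, 179.8]
force: [0.3, 0.7, -1.0]
opening: 0.0413
```

```bash
python3 - <<'E'
from h import *
c,im=look('w14',[(.606,-.046,.044)])
E
```

```text
13.8 [ 0.6125 -0.0454  0.0412] [-1.7998e+02  1.2000e-01  1.7978e+02] [ 0.3  0.7 -1. ] 0.0413
(0.606, -0.046, 0.044) [[251.9 232. ]]
```

View pics/w14.png

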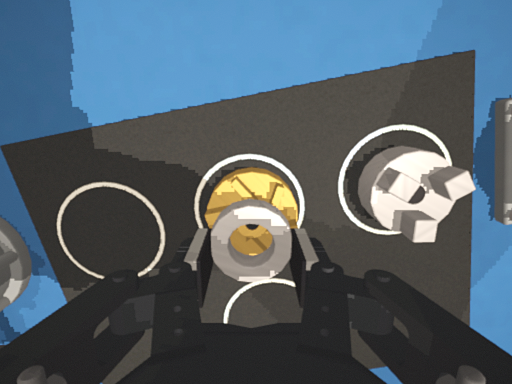

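{"op": "drive_tool", "data": {"jaw": [34, 34, 34, 34], "xyz": [[0.1, 0, 0.05], [0.1, 0, 0.1], [0.1, 0, 0.15], [0.1, 0, 0.18]], "roll": [0, 0, 0, 0]}}

```text
clock: 14.18
position: [0.6086, -0.0453, 0.036]
tool_rot: [-180.0, 0.0, 179.8]
force: [-6.3, 0.3, 15.1]
opening: 0.0412
```

```bash
python3 - <<'E'
from h import *
c,im=look('w15',[(.606,-.046,.044),(.606,-.045,.03)])
save('w15z',im[130:300,150:360],3)
E
```

```text
14.1833 [ 0.6086 -0.0453  0.036 ] [-1.7999e+02  3.0000e-02  1.7978e+02] [-6.3  0.3 15.1] 0.0412
(0.606, -0.046, 0.044) [[251.8 243.1]]
(0.606, -0.045, 0.03) [[253.4 231.8]]
```

View pics/w15z.png

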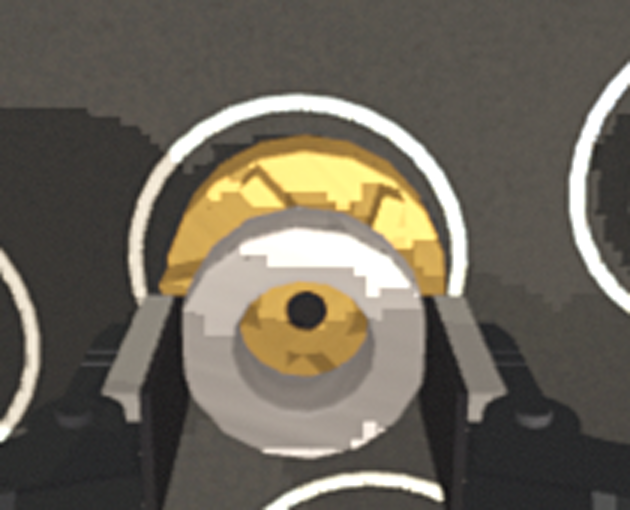

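{"op": "drive_tool", "data": {"jaw": [40, 46, 54, 54, 54], "xyz": [[0, 0, -0.02], [0, 0, -0.02], [0, 0, -0.02], [0, 0, -0.02], [0, 0, -0.02]], "roll": [0, 0, 0, 0, 0]}}

```text
clock: 14.65
position: [0.6087, -0.0453, 0.0348]
tool_rot: [180.0, -0.0, 179.8]
force: [0.3, 0.3, 0.2]
opening: 0.0537
```

{"op": "drive_tool", "data": {"jaw": [56, 56, 56, 56, 56], "xyz": [[0, 0, -0.4], [0, 0, -1.3], [0, 0, -2.3], [0, 0, -3.3], [0, 0, -3.8]], "roll": [0, 0, 0, 0, 0]}}

```text
clock: 15.07
position: [0.6102, -0.0456, 0.1528]
tool_rot: [-180.0, 0.3, 179.8]
force: [1.3, -0.1, 0.4]
opening: 0.0558
```

{"op": "drive_tool", "data": {"jaw": [85, 85], "xyz": [[0, 0, 0], [0, 0, 0]], "roll": [0, 0]}}

```text
clock: 15.23
position: [0.6095, -0.0454, 0.1499]
tool_rot: [-180.0, 0.1, 179.8]
force: [-0.5, -0.2, -0.1]
opening: 0.0781
```

```bash
python3 - <<'E'
from h import *
c,im=look('w16',[(.606,-.046,.044),(.606,-.045,.03)])
save('w16z',im[100:300,100:400],2.5)
print(move(.447,.138,.15))
E
```

```text
15.2333 [ 0.6095 -0.0454  0.1499] [-1.7998e+02  1.3000e-01  1.7978e+02] [-0.5 -0.2 -0.1] 0.0781
(0.606, -0.046, 0.044) [[251.4 184.8]]
(0.606, -0.045, 0.03) [[252.4 181. ]]
(array([ 5.405,  6.088, -0.048]), 0)
```

View pics/w16z.png

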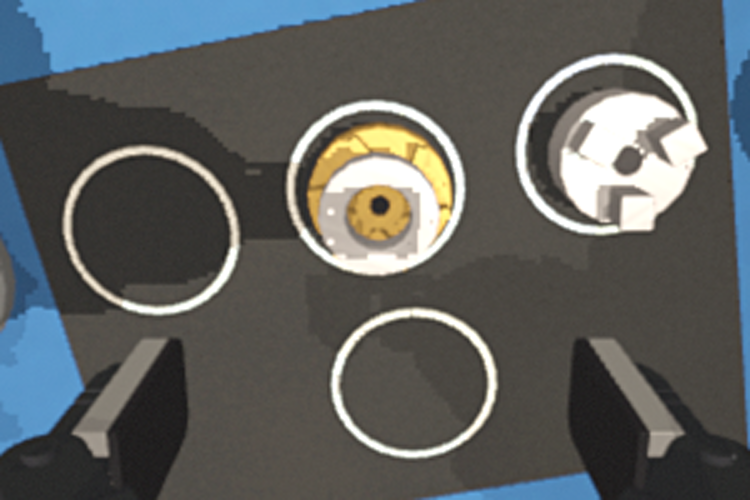

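{"op": "drive_tool", "data": {"jaw": [85, 85, 85, 85, 85], "xyz": [[0.7, 0.8, 0], [1.6, 1.75, 0], [2.5, 2.7, 0], [3.4, 3.7, 0], [4.3, 4.7, 0]], "roll": [0, 0, 0, 0, 0]}}

```text
clock: 15.7
position: [0.4775, 0.097, 0.1469]
tool_rot: [180.0, -0.2, 179.7]
force: [0.5, 1.3, 0.0]
opening: 0.0853
```

{"op": "drive_tool", "data": {"jaw": [85, 85, 85, 85, 85], "xyz": [[0.7, 0.8, 0], [1.25, 1.45, 0], [1.25, 1.45, 0], [1.25, 1.45, 0], [1.25, 1.45, 0]], "roll": [0, 0, 0, 0, 0]}}

```text
clock: 16.12
position: [0.4428, 0.1396, 0.1482]
tool_rot: [-180.0, -0.1, 179.8]
force: [0.4, 0.1, -0.7]
opening: 0.0848
```

```bash
python3 - <<'E'
from h import *
c,im=look('w17',[(.442,.14,.045),(.442,.14,.012)])
E
```

```text
16.1167 [0.4428 0.1396 0.1482] [-1.7998e+02 -6.0000e-02  1.7980e+02] [ 0.4  0.1 -0.7] 0.0848
(0.442, 0.14, 0.045) [[252.5 188.9]]
(0.442, 0.14, 0.012) [[252.3 180.1]]
```

View pics/w17.png

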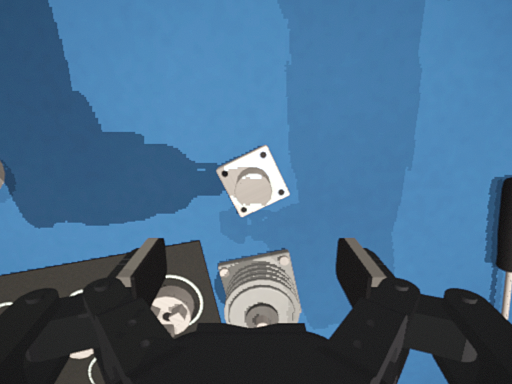

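{"op": "drive_tool", "data": {"jaw": [85, 85, 85, 85, 85], "xyz": [[0, 0.03, 1], [0, 0.03, 2.2], [0, 0.03, 3.2], [0, 0.03, 4], [0, 0.03, 4.3]], "roll": [0, 0, 0, 0, 0]}}

```text
clock: 16.58
position: [0.441, 0.1393, 0.0164]
tool_rot: [-180.0, -0.3, 179.7]
force: [-0.8, 0.8, -1.1]
opening: 0.0848
```

{"op": "drive_tool", "data": {"jaw": [24, 24, 24, 24, 24], "xyz": [[0, 0, 0], [0, 0, 0], [0, 0, 0], [0, 0, 0], [0, 0, 0]], "roll": [0, 0, 0, 0, 0], "grip_force": 50}}

```text
clock: 17.0
position: [0.4447, 0.1409, 0.0219]
tool_rot: [180.0, 0.2, 179.8]
force: [-0.6, -0.9, 3.6]
opening: 0.0324
```

```bash
python3 - <<'E'
from h import *
look('w18',[(.4428,.1405,.045)])
E
```

```text
17.0 [0.4447 0.1409 0.0219] [179.97   0.21 179.78] [-0.6 -0.9  3.6] 0.0324
(0.4428, 0.1405, 0.045) [[252.5 259.3]]
```

View pics/w18.png

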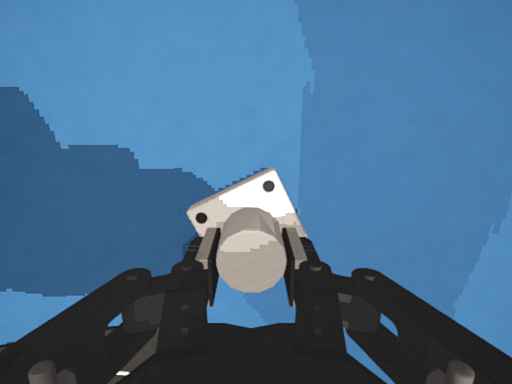

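{"op": "drive_tool", "data": {"jaw": [24, 24, 24, 24, 24], "xyz": [[0, 0, -0.4], [0, 0, -1.4], [0, 0, -2.5], [0, 0, -3.3], [-0.6, -0.9, -3.5]], "roll": [0, 0, 0, 0, 0]}}

```text
clock: 17.47
position: [0.4604, 0.1168, 0.1296]
tool_rot: [179.8, 0.2, -179.9]
force: [0.9, 1.1, -1.8]
opening: 0.0322
```

{"op": "drive_tool", "data": {"jaw": [24, 24, 24, 24, 24], "xyz": [[-0.7, -1.1, 0], [-1.4, -2.2, 0], [-2.1, -3.3, 0], [-2.8, -4.4, 0], [-3.5, -5.5, 0]], "roll": [0, 0, 0, 0, 0]}}

```text
clock: 17.88
position: [0.5659, -0.0533, 0.1257]
tool_rot: [180.0, 0.1, 179.8]
force: [0.9, 0.3, -0.9]
opening: 0.0329
```

{"op": "drive_tool", "data": {"jaw": [24, 24, 24, 24, 24], "xyz": [[-0.7, -1.1, 0], [-1.4, -2.2, 0], [-1.9, -2.9, 0], [-1.9, -2.9, 0], [-1.9, -2.9, 0]], "roll": [0, 0, 0, 0, 0]}}

```text
clock: 18.3
position: [0.6222, -0.1404, 0.1248]
tool_rot: [180.0, -0.0, 179.7]
force: [0.1, 1.1, -1.8]
opening: 0.0325
```

{"op": "drive_tool", "data": {"jaw": [24, 24], "xyz": [[0, 0, 0], [0, 0, 0]], "roll": [0, 0]}}

```text
clock: 18.47
position: [0.621, -0.1377, 0.1251]
tool_rot: [180.0, -0.1, 179.8]
force: [0.2, 0.0, -1.6]
opening: 0.0322
```

```bash
python3 - <<'E'
from h import *
c,im=look('w19',[(.622,-.1399,.004)])
z=get_obs()['position'][2]
print(ray(c,[251,256],z+.0235),move(.625,-.139,.026,180))
E
```

```text
18.4667 [ 0.621  -0.1377  0.1251] [ 1.7996e+02 -5.0000e-02  1.7984e+02] [ 0.2  0.  -1.6] 0.0322
(0.622, -0.1399, 0.004) [[249.6 185.7]]
[[ 0.61719496 -0.13885802]] (array([-0.132, -0.047,  3.309]), np.float64(-0.023))
```

View pics/w19.png

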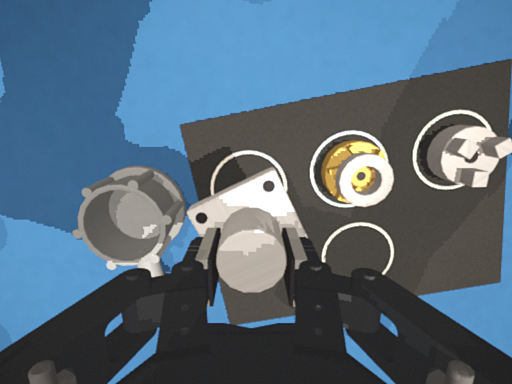

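{"op": "drive_tool", "data": {"jaw": [24, 24, 24, 24, 24], "xyz": [[-0.1, -0.03, 0.8], [-0.1, -0.03, 1.8], [-0.1, -0.03, 2.7], [-0.1, -0.03, 3.1], [-0.1, -0.03, 3.2]], "roll": [0, 0, 0, 0, 0]}}

```text
clock: 18.93
position: [0.6222, -0.138, 0.0264]
tool_rot: [179.9, -0.3, 179.9]
force: [-0.3, -0.5, -1.8]
opening: 0.0323
```

{"op": "drive_tool", "data": {"jaw": [24, 24, 24], "xyz": [[0, 0, 0.03], [0, 0, 0.07], [0, 0, 0.07]], "roll": [0, 0, 0]}}

```text
clock: 19.18
position: [0.6261, -0.1401, 0.0288]
tool_rot: [-179.9, 0.2, 179.8]
force: [-0.9, 0.5, -2.2]
opening: 0.0324
```

```bash
python3 - <<'E'
from h import *
c,im=look('w20',[(.622,-.1399,.049)])
E
```

```text
19.1833 [ 0.6261 -0.1401  0.0288] [-1.7995e+02  1.7000e-01  1.7980e+02] [-0.9  0.5 -2.2] 0.0324
(0.622, -0.1399, 0.049) [[253.7 251.9]]
```

View pics/w20.png

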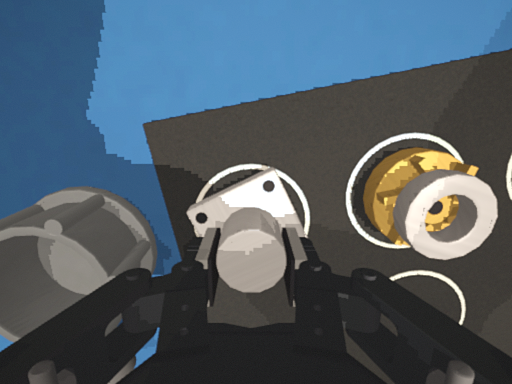

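{"op": "drive_tool", "data": {"jaw": [24, 24, 24, 24], "xyz": [[0.06, 0.05, 0.05], [0.06, 0.05, 0.1], [0.06, 0.05, 0.13], [0.06, 0.05, 0.13]], "roll": [0, 0, 0, 0]}}

```text
clock: 19.57
position: [0.6237, -0.1385, 0.0259]
tool_rot: [-180.0, 0.1, 179.8]
force: [-4.4, 1.8, 11.2]
opening: 0.0324
```

{"op": "drive_tool", "data": {"jaw": [24, 36, 46, 46, 46], "xyz": [[0, 0, 0.02], [0, 0, 0.02], [0, 0, 0.02], [0, 0, 0.02], [0, 0, 0.02]], "roll": [0, 0, 0, 0, 0]}}

```text
clock: 19.98
position: [0.6231, -0.1384, 0.0225]
tool_rot: [180.0, 0.0, 179.8]
force: [-0.2, 0.3, -0.4]
opening: 0.0459
```

{"op": "drive_tool", "data": {"jaw": [48, 48, 48, 48, 48], "xyz": [[0, 0, -0.4], [0, 0, -1.3], [0, 0, -2.4], [0, 0, -3.5], [0, 0, -4.2]], "roll": [0, 0, 0, 0, 0]}}

```text
clock: 20.4
position: [0.6241, -0.1387, 0.1528]
tool_rot: [-179.9, 0.2, 179.8]
force: [0.0, 0.2, 1.5]
opening: 0.0483
```

{"op": "drive_tool", "data": {"jaw": [85, 85], "xyz": [[0, 0, 0], [0, 0, 0]], "roll": [0, 0]}}

```text
clock: 20.57
position: [0.6243, -0.1388, 0.1511]
tool_rot: [-179.9, 0.2, 179.8]
force: [0.2, 0.1, -0.1]
opening: 0.0705
```

```bash
python3 - <<'E'
from h import *
c,im=look('w21',[(.622,-.1399,.049),(.622,-.1399,.016)])
tc=cam('top'); print(ray(tc,[310.9,242.4],.045))
E
```

```text
20.5667 [ 0.6243 -0.1388  0.1511] [-179.92    0.24  179.78] [ 0.2  0.1 -0.1] 0.0705
(0.622, -0.1399, 0.049) [[250.9 187. ]]
(0.622, -0.1399, 0.016) [[250.9 178.2]]
[[ 0.43015863 -0.13970618]]
```

View pics/w21.png

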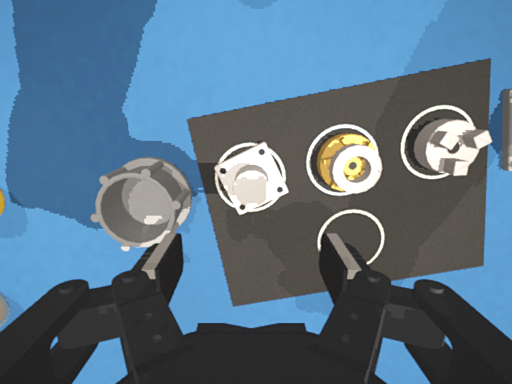

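{"op": "drive_tool", "data": {"jaw": [85, 85, 85, 85, 85], "xyz": [[1.2, 0, 0], [2.5, 0, 0], [3.8, 0, 0], [5.1, 0, 0], [6.2, -0.03, 0]], "roll": [0, 0, 0, 0, 0]}}

```text
clock: 21.03
position: [0.4331, -0.1372, 0.1465]
tool_rot: [179.9, -0.3, 179.8]
force: [-1.6, -0.0, 0.3]
opening: 0.0851
```

{"op": "drive_tool", "data": {"jaw": [85, 85, 85, 85], "xyz": [[0.27, 0, 0], [0.27, 0, 0], [0.27, 0, 0], [0.27, 0, 0]], "roll": [0, 0, 0, 0]}}

```text
clock: 21.37
position: [0.4302, -0.1389, 0.1483]
tool_rot: [-180.0, 0.0, 179.8]
force: [1.0, -0.8, 0.5]
opening: 0.0844
```

```bash
python3 - <<'E'
from h import *
c,im=look('w22',[(.430,-.1397,.045)])
E
```

```text
21.3667 [ 0.4302 -0.1389  0.1483] [-1.7999e+02  5.0000e-02  1.7979e+02] [ 1.  -0.8  0.5] 0.0844
(0.43, -0.1397, 0.045) [[251.1 189.3]]
```

View pics/w22.png

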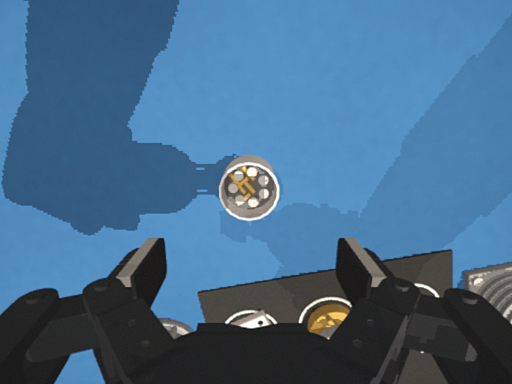

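{"op": "drive_tool", "data": {"jaw": [85, 85, 85, 85, 85], "xyz": [[-0.03, -0.08, 1], [-0.03, -0.08, 2.2], [-0.03, -0.08, 3.4], [-0.03, -0.08, 4.2], [-0.03, -0.08, 4.6]], "roll": [0, 0, 0, 0, 0]}}

```text
clock: 21.83
position: [0.4288, -0.1398, 0.0069]
tool_rot: [179.9, -0.2, 179.8]
force: [-0.4, -0.1, 0.9]
opening: 0.085
```

{"op": "drive_tool", "data": {"jaw": [44, 44, 44, 44, 44], "xyz": [[0, 0, 0], [0, 0, 0], [0, 0, 0], [0, 0, 0], [0, 0, 0]], "roll": [0, 0, 0, 0, 0], "grip_force": 40}}

```text
clock: 22.25
position: [0.4309, -0.1414, 0.0114]
tool_rot: [-179.9, 0.1, 179.8]
force: [0.3, 0.3, -1.0]
opening: 0.0537
```

```bash
python3 - <<'E'
from h import *
look('w23',[(.431,-.1415,.045)])
E
```

```text
22.25 [ 0.4309 -0.1414  0.0114] [-1.7994e+02  1.1000e-01  1.7980e+02] [ 0.3  0.3 -1. ] 0.0537
(0.431, -0.1415, 0.045) [[253.2 275.6]]
```

View pics/w23.png

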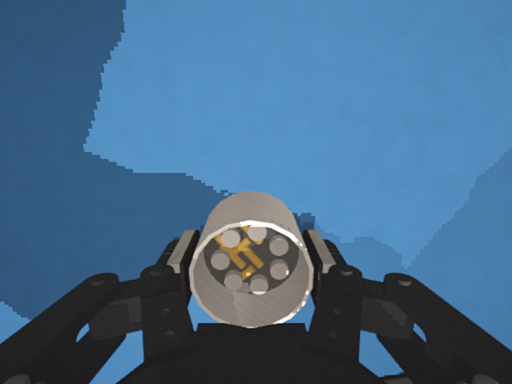

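{"op": "drive_tool", "data": {"jaw": [44, 44, 44, 44, 44], "xyz": [[0, 0, -0.4], [0, 0, -1.4], [0, 0, -2.6], [0, 0, -3.7], [-0.8, 0.4, -4]], "roll": [0, 0, 0, 0, 0]}}

```text
clock: 22.72
position: [0.4535, -0.1308, 0.1358]
tool_rot: [-179.8, 0.2, 179.6]
force: [0.4, -1.7, -2.4]
opening: 0.0537
```

{"op": "drive_tool", "data": {"jaw": [44, 44, 44, 44, 44], "xyz": [[-1.2, 0.5, 0], [-2.4, 1, 0], [-3.6, 1.5, 0], [-4.8, 2, 0], [-6, 2.5, 0]], "roll": [0, 0, 0, 0, 0]}}

```text
clock: 23.13
position: [0.6357, -0.0537, 0.1311]
tool_rot: [-180.0, 0.1, 179.8]
force: [0.4, -0.9, -1.1]
opening: 0.0535
```

{"op": "drive_tool", "data": {"jaw": [44, 44, 44, 44, 44], "xyz": [[-1.2, 0.5, 0], [-1.95, 0.88, 0.1], [-1.95, 0.88, 0.2], [-1.95, 0.88, 0.2], [-1.95, 0.88, 0.2]], "roll": [0, 0, 0, 0, 0]}}

```text
clock: 23.55
position: [0.6916, -0.0285, 0.1239]
tool_rot: [180.0, -0.1, 179.8]
force: [0.2, 0.1, -1.9]
opening: 0.0537
```

```bash
python3 - <<'E'
from h import *
c,im=look('w24',[(.6927,-.0292,.004)])
z=get_obs()['position'][2]
print(ray(c,[251,273],z+.0336),move(.694,-.028,.0155,180))
E
```

```text
23.55 [ 0.6916 -0.0285  0.1239] [ 1.7999e+02 -1.2000e-01  1.7979e+02] [ 0.2  0.1 -1.9] 0.0537
(0.6927, -0.0292, 0.004) [[251.2 186.2]]
[[ 0.69025573 -0.02961871]] (array([-0.086,  0.029,  3.631]), np.float64(-0.041))
```

View pics/w24.png

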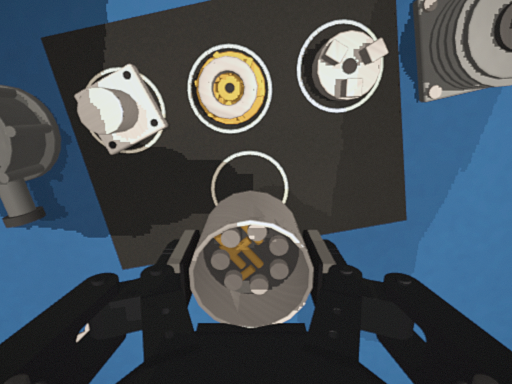

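{"op": "drive_tool", "data": {"jaw": [44, 44, 44, 44, 44], "xyz": [[-0.03, 0, 0.9], [-0.03, 0, 2], [-0.03, 0, 2.9], [-0.03, 0, 3.4], [-0.03, 0, 3.52]], "roll": [0, 0, 0, 0, 0]}}

```text
clock: 24.02
position: [0.6898, -0.0291, 0.0158]
tool_rot: [179.9, -0.4, 179.7]
force: [-0.9, 0.3, -1.2]
opening: 0.0534
```

{"op": "drive_tool", "data": {"jaw": [44, 44, 44], "xyz": [[0, 0, 0.03], [0, 0, 0.07], [0, 0, 0.07]], "roll": [0, 0, 0]}}

```text
clock: 24.27
position: [0.6948, -0.029, 0.0189]
tool_rot: [-180.0, 0.2, 179.8]
force: [0.5, -0.1, -2.2]
opening: 0.0534
```

```bash
python3 - <<'E'
from h import *
c,im=look('w25',[(.6927,-.0292,.049)])
E
```

```text
24.2667 [ 0.6948 -0.029   0.0189] [-179.98    0.19  179.75] [ 0.5 -0.1 -2.2] 0.0534
(0.6927, -0.0292, 0.049) [[253.2 266.9]]
```

View pics/w25.png

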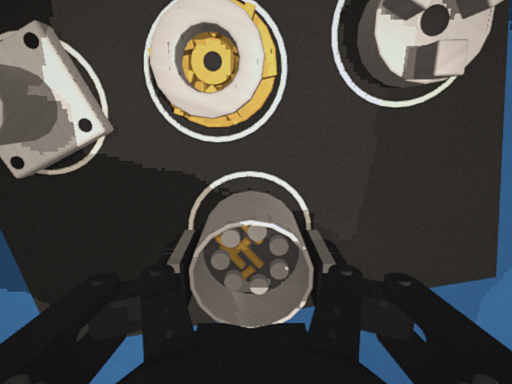

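Close to centred; lower the last few millimetres, release and back off.

{"op": "drive_tool", "data": {"jaw": [44, 44, 44, 44], "xyz": [[0.03, 0.03, 0.05], [0.03, 0.03, 0.1], [0.03, 0.03, 0.13], [0.03, 0.03, 0.13]], "roll": [0, 0, 0, 0]}}

```text
clock: 24.65
position: [0.6936, -0.0276, 0.0152]
tool_rot: [-180.0, 0.1, 179.8]
force: [-2.6, -0.3, 7.2]
opening: 0.0536
```

{"op": "drive_tool", "data": {"jaw": [44, 56, 66, 66, 66], "xyz": [[0, 0, 0.02], [0, 0, 0.02], [0, 0, 0.02], [0, 0, 0.02], [0, 0, 0.02]], "roll": [0, 0, 0, 0, 0]}}

```text
clock: 25.07
position: [0.6928, -0.0275, 0.0122]
tool_rot: [180.0, 0.0, 179.8]
force: [1.1, 0.1, -0.3]
opening: 0.0661
```

{"op": "drive_tool", "data": {"jaw": [66, 66, 66, 66, 66], "xyz": [[0, 0, -0.4], [0, 0, -1.3], [0, 0, -2.4], [0, 0, -3.5], [0, 0, -4.5]], "roll": [0, 0, 0, 0, 0]}}

```text
clock: 25.48
position: [0.6928, -0.0276, 0.15]
tool_rot: [-180.0, 0.1, 179.8]
force: [-0.2, -0.1, -0.1]
opening: 0.0661
```

{"op": "drive_tool", "data": {"jaw": [66, 66, 66, 66, 66], "xyz": [[1, 0, -0.3], [2.2, 0, -0.3], [3.4, 0, -0.3], [4.6, 0, -0.3], [5.8, 0, -0.3]], "roll": [0, 0, 0, 0, 0]}}

```text
clock: 25.9
position: [0.5172, -0.0269, 0.157]
tool_rot: [-180.0, 0.1, 179.8]
force: [0.4, 0.7, 0.4]
opening: 0.0658
```

{"op": "drive_tool", "data": {"jaw": [66, 66, 66, 66, 66], "xyz": [[1, 0, 0], [2, 0, 0], [2.7, 0, 0], [2.7, 0, 0], [2.7, 0, 0]], "roll": [0, 0, 0, 0, 0]}}

```text
clock: 26.32
position: [0.4374, -0.0267, 0.1574]
tool_rot: [-180.0, 0.1, 179.8]
force: [1.4, 1.7, 0.6]
opening: 0.0659
```

```bash
python3 - <<'E'
from h import *
look('w26')
im=grab_frame('top'); save('top1',im[80:290,60:400],2.3)
np.save('/tmp/top1.npy',im)
s=grab_frame('side'); save('side1',s[130:280,140:360],3)
c=cam('top')
for n,p in dict(coup=(.5873,.0477,.026),imp=(.6042,-.0464,.044),cov=(.622,-.1399,.049),tin=(.6927,-.0292,.049)).items():
    q=proj(c,[p])[0]; print(n,q,(q-[60,80])*2.3)
E
```

```text
26.3167 [ 0.4374 -0.0267  0.1574] [-1.7998e+02  1.0000e-01  1.7976e+02] [1.4 1.7 0.6] 0.0659
coup [236.18500627 181.6905784 ] [405.22551442 233.88833032]
imp [272.88316867 173.86602816] [489.63128794 215.89186476]
cov [309.74716057 166.41856817] [574.41846931 198.76270678]
tin [265.89793217 139.37654869] [473.56524399 136.56606198]
```

View pics/top1.png

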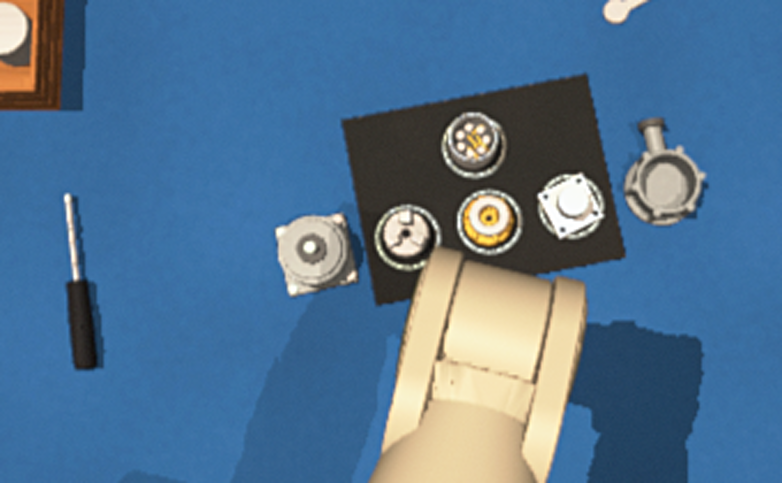

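View pics/side1.png

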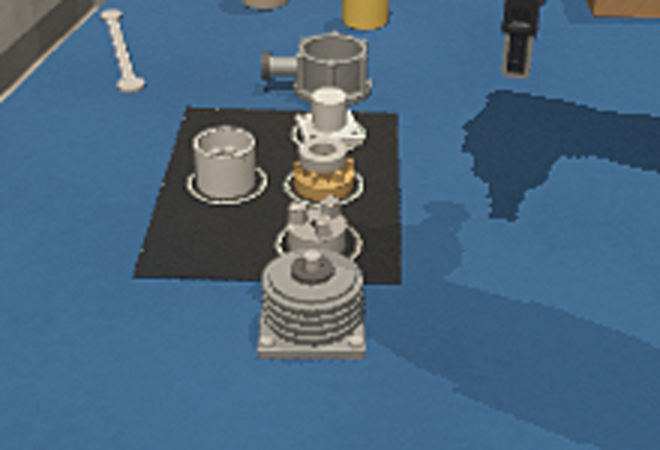

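View pics/w26.png

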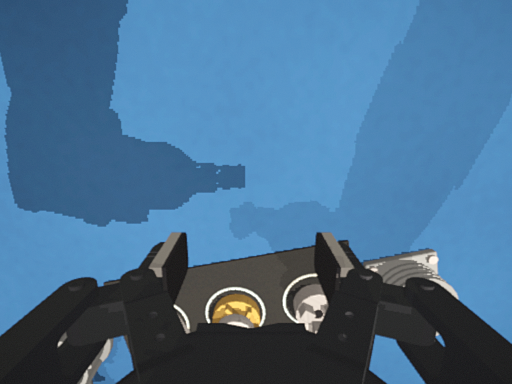

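```bash
python3 - <<'E'
from rig import *
print(close_job())
E
```

```text
the job is handed in; nothing more can be done
None
```

I put all five parts on the mat and handed the job in at about 26.5 s. The coupling is on the circle by the motor, the cover is on the circle by the pump head, and the impeller is in the middle with the ring on top. The tin stands on the circle behind the impeller.

- **Position:** In the last top picture each part's centre was within about 4 mm of its circle. The tin was the farthest off, at 3–4 mm. Judged by eye in the wrist view, the ring was within about 1 mm of the impeller's hub.
- **Standing:** The side picture shows every part upright and the ring flat.
- **Bystanders:** The screwdriver shows at the same place in the top picture as before. I did not measure the oil bottle again, but the arm never went near it.
- **Disagreement:** Wrist views taken right after placing put the coupling and impeller 2–3 mm too far from the robot. The last top view showed them within 1 mm; both readings are well inside the 12 mm limit.
- **Wobble:** The arm's measured position swung by up to about 5 mm while settling, so I corrected the ring, cover and tin from the wrist camera before letting go.
- **Force:** The highest reported wrist force was about 26 N, when the coupling touched the mat.

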